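# Release the eccentric lock and push the bolt slide home

## Robot

A 6-joint arm with a two-finger parallel gripper is mounted at the origin on the work surface. World frame = base frame: x ahead of the robot, y to its left, z up, the work surface at z = 0. Lengths are in m, angles in degrees, forces in N, time in s.
With the tool pointing down it reaches from about 0.35 to 0.925 m from the base axis. Payload 6.4 kg.
Tool frame: the origin (TCP) lies on the centre line of the jaws, within the pads' length; the fingertips stand 14 mm ahead of it and the grasp point (between the pads) lies 5 mm behind it; z points along the fingers, y is the line along which they close (so a half turn about z gives the same grasp; the last joint's range is limited). The gripper opens to 94 mm and grips with 3 to 60 N. Pads are 16 mm wide; open, the fingers measure 119 mm over their backs; the gripper's body (75 mm by 177 mm) begins 78 mm behind the grasp point.
Start: joints at [-79.532, 14.043, 89.255, -0, 76.702, -9.975], TCP at [0.227, -0.609, 0.219] pointing down, gripper open.
Joint ranges: [-179.41, 179.41], [-58.25, 129.5], [7.25, 145.43], [-54.29, 234.29], [11.92, 165.04], [-157.13, 157.13]. Speed limits (degrees/s): [147.25, 147.25, 180, 180, 180, 180].

## Interface

Orientations are given as a 3x3 rotation matrix whose columns are the frame's x, y, z axes.
In Python, from plant import get_obs, vision, robot gives the robot as it stands.
- The arm moves only by the tool send_rows, never from a script. Its argument "series" is a list of rows, each a list of 6 numbers: the shift along the tool's x, y, z in cm, then the turn, a rotation vector about the tool's x, y, z in degrees. In form: [[tx, ty, tz, wx, wy, wz], ...]. A call has 1 to 12 rows; each row shifts and turns the commanded pose from where the row before left it, along the tool's axes as they then stand; what a row does not reach is not made up. A row lasts 1/12 s, in which the tool goes at most 41.7 mm and 7.16 degrees, less where a joint would pass 70% of its speed; a pose out of reach is approached as far as the arm can. A call with a gripper value outside its range is refused whole. "claw" is the gripper's target within -1 to 1 (fully open at 1, half-way at 0, shut at -1), set as the call begins (left out, the last holds). The fingers move at their own pace and stop on an object; "grip_force" is the grip in N (left out, the last holds). Time passes only in rows, so rows that do not move let the fingers close. It gives the time, the measured TCP pose, the force, the opening and the grip force at its end, in the units of the state.
- get_obs(): the state, without advancing time (a new reading comes with each control period).
- vision.camera(name): name is "scene" or "top"; returns a dict with "img" (400x640x3 uint8, blue, green, red), "mtx" (3x3 intrinsics, pixels), "cam_to_world" (4x4, takes a point from camera to world coordinates). Camera axes: x right, y up, looking along -z (the intrinsics and any distortion apply to the point x, -y, -z); pixel columns grow to the right and rows downward; lengths in m; the calibration is good to about 2 mm. A picture is of the moment at which its call begins. There is no depth.
- robot.sign_off(): hands the job in; it is judged then, once.
The state is a dict: "t": time; "joint_positions": joint angles; "joint_velocities": joint speeds; "tau": joint torques, N m; "position": TCP position; "tool_rot": TCP orientation; "wrist_force": force on the tool from outside, world axes, zero at the start; "ft_torque": the same for the moment, N m; "width": finger opening in m; "grasp_force": force on a finger pad.
Only numpy, scipy, OpenCV 4.12 (cv2) and the standard library are available. Lean on these libraries where they do the work, as an engineer would, in place of code of your own. Each camera call takes 0.05 s, during which the arm holds its last target. There are 200 camera calls.

## Task

On the lock fixture from the dough divider, turn the eccentric cam by pushing its upright peg with a fingertip until the cam's low point faces the aluminium slide, leaving the slide back meanwhile; then push the slide forward with a fingertip, fully home, so that its two bolts pass through the keepers. Do not grip or force anything, and leave the rotors, gear, collar and wrench lying around it where they are.

Things in the scene. Friction and masses are not known exactly. Their poses are not given: they have to be found in the camera images.
- fixture: Dark steel base plate, 335 x 200 x 12 mm, fixed to the table (x -185 to +150 mm in its frame). Origin on the cam's pivot axis at table height; x points the way the slide is pushed (forward), from slide to cam; z up. On it at y = +-78 mm, tops at z = 54 mm, 36 mm wide: two bolt guides at x = -55 mm, two keepers at x = +72 mm. Its yaw is within 0.6 rad of the world x axis.
- cam (a joint): Angle of the cam in rad, counter-clockwise positive from above. 0 = high point (64 mm from the pivot) faces the slide; +pi or -pi = low point (28 mm) faces the slide, the peg then straight forward of the pivot (within 0.4 rad counts as low). Starts within 1.1 rad of 0, turns either way up to 4.7 rad and stays where left: friction 0.10 N m, about 2.5 N at the peg, no spring.
- cam_pivot (a point): Centre of the cam's pivot bolt head, z = 55 mm, on the fixture's origin axis. The cam is a cream plastic disc of 46 mm radius lying flat, z = 14 to 48 mm; the pivot stands 18 mm off the disc's centre, so one side is high (wide) and the other side low (narrow).
- cam_peg (a point): Centre of the top of the cam's steel peg: upright, 14 mm in diameter, from the cam's top (z = 48 mm) to z = 95 mm, 40 mm from the pivot axis, on the disc's high (wide) side. In the fixture's frame it is at x = -40 cos(cam), y = -40 sin(cam) mm.
- slide (a joint): Advance of the slide along the fixture's x in m: 0 = right back, 0.056 = fully home against a hard stop. Starts at 0 to 0.018. Friction 4 N, no spring; stays where left. With the cam's high point towards it its nose meets the cam at 0.022; with the cam low there are 2 mm to spare at home.
- slide_push (a point): Centre of the slide's flat rear face, where to push (100 mm wide, 34 mm high, 31 mm above the table); in the fixture's frame x = -178 mm + slide, y = 0. The slide is an aluminium block 92 mm long, 100 mm wide, z = 14 to 48 mm, with a 13 mm steel bolt along each side at y = +-78 mm. Nothing stands behind it but the 12 mm base plate, to x = -185 mm.
- rotor: Loose bystander: cream plastic rotor standing upright, 76 mm across, 130 mm high with its shaft stub, 0.45 kg, on the table to the left (+y) of the fixture. Origin at the centre of its underside.
- geared_rotor: Loose bystander: the same rotor on a dark gear, 90 mm across, 166 mm high, 0.9 kg, standing to the right (-y) of the fixture. Origin at the centre of its underside.
- gear: Loose bystander: steel gear lying flat, 82 mm across, 30 mm high with its hub, right of the fixture near its rear. Origin at the centre of its underside.
- collar: Loose bystander: steel collar, 32 mm across, 16 mm high, lying on the front end of the base plate. Origin at the centre of its underside.
- wrench: Loose bystander: steel wrench, 170 mm long, lying on the table left of the fixture's front. Origin under its middle, x along it.

How it is judged:
By the outcome, as a careful person would: the job done as asked, in the order asked, and still so for the second after the job is handed in, with the robot touching nothing.
It also fails if it takes over 54 s, if anything falls off the work surface, if the arm or the gripper's body presses on something with over 40 N, if the wrist force passes 120 N, or if a joint passes its speed limit or range.

## Working session

There is one attempt and no reset: what is moved stays moved. The work goes in short steps, Python scripts to look and compute and a tool call to move; the robot and the scene stay as the last step left them, time stands still between calls to the robot, and variables do not carry over. Pictures are saved under pics/ and viewed, at most 10 in all, crops included, and the job is handed in when it is done.

Besides the shell and the picture viewer there is one more tool, called after "Request:" as a command line: name --pt "numbers of a row" for each row, then --argument value for the rest. send_rows: Moves the arm, as the interface text tells. Its arguments: {"type":"object","properties":{"series":{"type":"array","items":{"type":"array","items":{"type":"number"}}},"claw":{"type":"number"},"grip_force":{"type":"number"}},"required":["series"]}

```bash
ls; mkdir -p pics
python3 - <<'E'
from plant import get_obs, vision, robot
import cv2,numpy as np
for n in("scene","top"):
    c=vision.camera(n);cv2.imwrite(f"pics/{n}0.png",c["img"]);print(n,c["mtx"],c["cam_to_world"],[k for k in c])
o=get_obs();print(o["t"],o["position"],o["tool_rot"],o["wrist_force"],o["width"])
E
```

```text
pics
scene [[435.42225118   0.         321.7065956 ]
 [  0.         435.42225118 192.96165285]
 [  0.           0.           1.        ]] [[ 0.06763041 -0.60692229  0.79187844  1.27240009]
 [ 0.99749751  0.02473499 -0.06623359 -0.0198134 ]
 [ 0.02061154  0.79437618  0.60707632  0.57173228]
 [ 0.          0.          0.          1.        ]] ['img', 'mtx', 'cam_to_world']
top [[431.40207336   0.         317.74371386]
 [  0.         431.40207336 197.30998959]
 [  0.           0.           1.        ]] [[ 4.85767896e-04  9.79484128e-01 -2.01520738e-01  4.15222804e-01]
 [-9.99997274e-01  9.36068429e-04  2.13922201e-03  2.87896424e-02]
 [ 2.28397120e-03  2.01519149e-01  9.79481912e-01  1.10197173e+00]
 [ 0.00000000e+00  0.00000000e+00  0.00000000e+00  1.00000000e+00]] ['img', 'mtx', 'cam_to_world']
0.1 [ 0.22690164 -0.6085695   0.21847654] [[ 9.37036934e-01  3.49230127e-01 -3.22029771e-04]
 [ 3.49230155e-01 -9.37035449e-01  1.69275139e-03]
 [ 2.89406472e-04 -1.69863308e-03 -9.99998515e-01]] [ 0.5709633   0.17730494 -0.04022791] 0.09404273315602947
```

View pics/scene0.png

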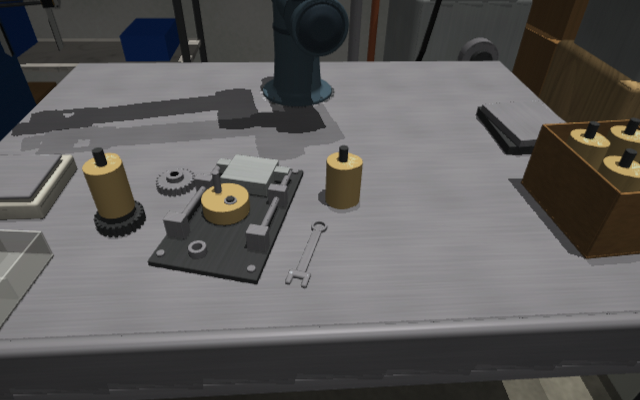

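View pics/top0.png

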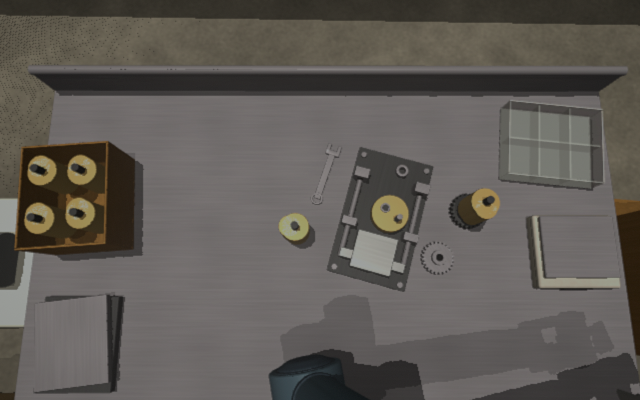

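The two pictures show the fixture: in the top view its plate corners are near (361,148), (433,166), (405,291) and (329,270), with the cam at (390,213). I'll enlarge to find the pivot and peg.

```bash
cat > h.py <<'E'
import numpy as np, cv2
from plant import get_obs, vision, robot
def ray(c,p):
    K=c["mtx"];T=c["cam_to_world"]
    d=np.array([(p[0]-K[0,2])/K[0,0],-(p[1]-K[1,2])/K[1,1],-1.])
    return T[:3,3],T[:3,:3]@d
def onz(c,p,z):
    o,d=ray(c,p);return o+d*(z-o[2])/d[2]
def proj(c,P):
    T=c["cam_to_world"];q=T[:3,:3].T@(np.asarray(P)-T[:3,3]);K=c["mtx"]
    return np.array([K[0,0]*q[0]/-q[2]+K[0,2],-K[1,1]*q[1]/-q[2]+K[1,2]])
def zoom(c,box,s,f):
    x0,y0,x1,y1=box
    cv2.imwrite(f,cv2.resize(c["img"][y0:y1,x0:x1],None,fx=s,fy=s,interpolation=cv2.INTER_CUBIC))
E
python3 - <<'E'
from h import *
c=vision.camera("top");s=vision.camera("scene")
a=c["img"][140:300,320:450]; b=s["img"][140:280,145:310]
A=cv2.resize(a,(455,560),interpolation=cv2.INTER_CUBIC); 
cv2.imwrite("pics/z1.png",A); zoom(s,(145,140,310,280),4,"pics/z2.png")
# dark plate mask
g=c["img"].max(2); m=((g<75)*255).astype(np.uint8); m[:140]=0;m[300:]=0;m[:,:320]=0;m[:,442:]=0
m=cv2.morphologyEx(m,cv2.MORPH_CLOSE,np.ones((9,9)))
cs,_=cv2.findContours(m,0,2); k=max(cs,key=cv2.contourArea)
r=cv2.minAreaRect(k);bx=cv2.boxPoints(r);print(bx,cv2.contourArea(k))
for p in bx: print(onz(c,p,.012))
E
```

```text
[[326.29242 270.77106]
 [359.7862  146.36552]
 [464.50348 174.55865]
 [431.0097  298.96417]] 9943.5
[0.45257415 0.00501228 0.012     ]
[ 0.77711905 -0.08469955  0.012     ]
[ 0.70046429 -0.35658988  0.012     ]
[ 0.38426193 -0.25253928  0.012     ]
```

View pics/z1.png

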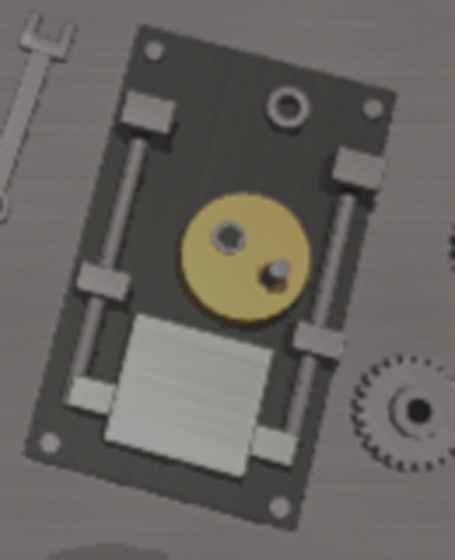

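View pics/z2.png

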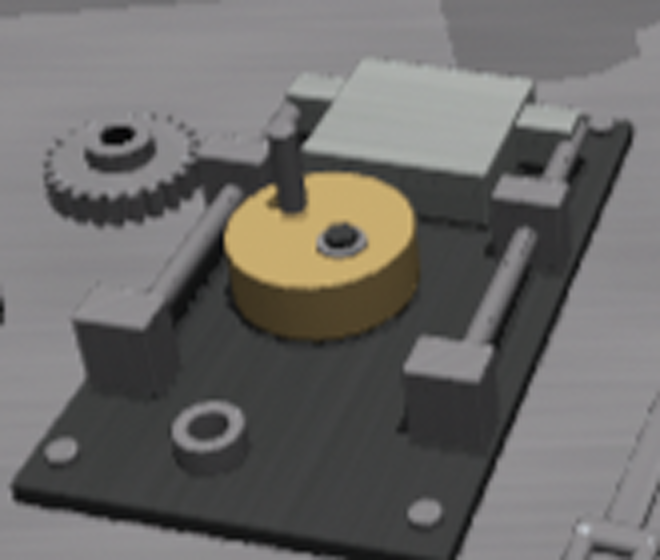

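Top crop: plate corners (140,24), (397,94), (296,530), (25,455); pivot (229,237), peg top (280,267), slide rear edge (105,440)–(245,475). The peg is on the −y side, towards the slide.

```bash
cat >> h.py <<'E'
O=None
E
python3 - <<'E'
from h import *
c=vision.camera("top");s=vision.camera("scene")
f=lambda x,y:(320+x/3.5-.36,140+y/3.5-.36)
C=[onz(c,f(*p),.012)[:2] for p in[(140,24),(397,94),(296,530),(25,455)]] #front-left(+y),front-right,rear-right,rear-left
print(np.round(C,4))
L=[(150,100),(150,-100),(-185,-100),(-185,100)]
A=np.array(L)/1e3;B=np.array(C);a=A-A.mean(0);b=B-B.mean(0)
yaw=np.arctan2((a[:,0]*b[:,1]-a[:,1]*b[:,0]).sum(),(a*b).sum())
R=np.array([[np.cos(yaw),-np.sin(yaw)],[np.sin(yaw),np.cos(yaw)]])
o=B.mean(0)-R@A.mean(0);print("yaw",yaw,"origin",o,"res",np.round(B-(A@R.T+o),4).tolist())
pv=onz(c,f(229,237),.055)[:2];pg=onz(c,f(280,267),.095)[:2]
print("pivot",pv, "scene pivot",onz(s,(145+342/4,140+238/4),.055),"peg",pg,"scene peg",onz(s,(145+283/4,140+130/4),.095))
g=lambda p:R.T@(np.array(p)[:2]-pv)
q=g(pg);print("peg local",q,"cam",np.arctan2(-q[1],-q[0]))
for p in[(105,440),(245,475),(137,314),(273,350)]:print("slide",g(onz(c,f(*p),.048)))
for n,p in dict(gear=(418,410)).items():print(n,g(onz(c,f(*p),.03)))
print("rotor",g(onz(c,(292,225),.11)),"geared",g(onz(c,(489,202),.166)))
E
```

```text
[[ 0.7768 -0.0843]
 [ 0.7222 -0.2757]
 [ 0.4032 -0.1873]
 [ 0.4554  0.0038]]
yaw -0.2697275247247333 origin [ 0.60624503 -0.14053479] res [[-0.0007, -0.0002], [-0.002, 0.0012], [0.0019, 0.0003], [0.0008, -0.0014]]
pivot [ 0.60549128 -0.13958824] scene pivot [ 0.61174648 -0.13842684  0.055     ] peg [ 0.57767122 -0.16696475] scene peg [ 0.57827538 -0.16524562  0.095     ]
peg local [-0.01951919 -0.03379986] cam 1.0470902671487483
slide [-0.15979804  0.04808002]
slide [-0.15711738 -0.0506779 ]
slide [-0.0691466   0.04852005]
slide [-0.0682538  -0.04937378]
gear [-0.07942157 -0.16049494]
rotor [-0.11003068  0.20387078] geared [ 0.04898608 -0.20694654]
```

Request:
send_rows --pt "3.2 -2.17 0 0 0 0" --pt "3.2 -2.17 0 0 0 0" --pt "3.2 -2.17 0 0 0 0" --pt "3.2 -2.17 0 0 0 0" --pt "3.2 -2.17 0 0 0 0" --pt "3.2 -2.17 0 0 0 0" --pt "3.2 -2.17 0 0 0 0" --pt "3.2 -2.17 0 0 0 0" --pt "3.2 -2.17 0 0 0 0" --pt "3.2 -2.17 0 0 0 0" --pt "3.2 -2.17 0 0 0 0" --pt "3.2 -2.17 0 0 0 0" --claw -1

```text
t: 1.3
position: [0.4967, -0.2292, 0.2197]
tool_rot: [[0.937, 0.349, 0.0], [0.349, -0.937, -0.0], [0.0, 0.0, -1.0]]
wrist_force: [0.4, -0.8, -0.6]
width: 0.0176
grasp_force: 0.0
```

Request:
send_rows --pt "3.2 -2.17 0 0 0 0" --pt "3.2 -2.17 0 0 0 0" --pt "3.2 -2.17 0 0 0 0" --pt "0 0 0 0 0 0" --pt "0 0 0 0 0 0"

```text
t: 1.72
position: [0.5637, -0.1348, 0.2193]
tool_rot: [[0.936, 0.353, -0.0], [0.353, -0.936, -0.0], [-0.0, -0.0, -1.0]]
wrist_force: [-0.1, -0.6, 0.8]
width: 0.0001
grasp_force: 0.0
```

Request:
send_rows --pt "-0.2 0 2 0 0 0" --pt "0 0 2 0 0 0" --pt "0 0 2 0 0 0" --pt "0 0 2 0 0 0" --pt "0 0 2 0 0 0" --pt "0 0 2 0 0 0" --pt "0 0 1 0 0 0" --pt "0 0 1.2 0 0 0" --pt "0 0 0 0 0 0" --pt "0 0 0 0 0 0"

```text
t: 2.55
position: [0.5611, -0.1376, 0.0775]
tool_rot: [[0.937, 0.349, -0.0], [0.349, -0.937, 0.0], [-0.0, -0.0, -1.0]]
wrist_force: [-0.3, -0.1, 0.7]
width: 0.0006
grasp_force: 0.0
```

Run:
```python
from h import *
zoom(vision.camera("scene"),(145,100,310,240),4,"pics/z3.png")
```

```text
(no output)
```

View pics/z3.png

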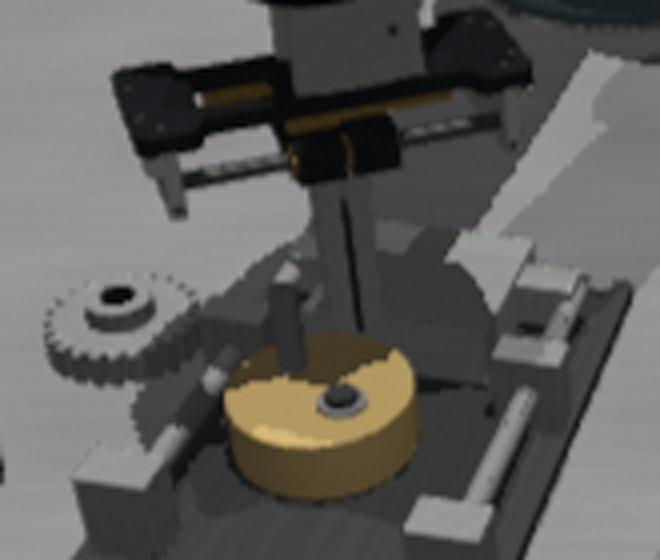

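The closed fingertips stand behind the peg with a clear gap. The peg is at about (287,320) and the fingers at (350,300) in the crop. I'll sweep about the pivot.

Request:
send_rows --pt "-0.16 0.44 0 0 0 -6" --pt "-0.16 0.44 0 0 0 -6" --pt "-0.16 0.44 0 0 0 -6" --pt "-0.16 0.44 0 0 0 -6" --pt "-0.16 0.44 0 0 0 -6" --pt "-0.16 0.44 0 0 0 -6" --pt "-0.16 0.44 0 0 0 -6" --pt "-0.16 0.44 0 0 0 -6" --pt "-0.16 0.44 0 0 0 -6" --pt "-0.16 0.44 0 0 0 -6"

```text
t: 3.43
position: [0.5821, -0.1774, 0.0791]
tool_rot: [[0.161, 0.987, 0.0], [0.987, -0.161, -0.001], [-0.001, 0.0, -1.0]]
wrist_force: [-3.8, 0.2, 1.2]
width: 0.0005
grasp_force: 1.6
```

Run:
```python
from h import *
o=get_obs();R=o["tool_rot"];print(R.T@(np.array([.606,-.140,o["position"][2]])-o["position"]),o["wrist_force"])
zoom(vision.camera("scene"),(145,100,310,240),4,"pics/z4.png")
```

```text
[ 4.07978997e-02  1.75855003e-02 -3.73485672e-05] [-3.77471732  0.19182959  1.20561304]
```

View pics/z4.png

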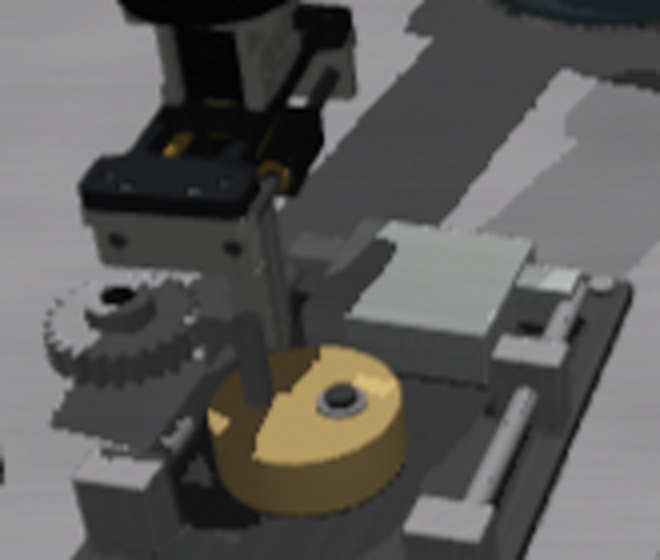

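The peg, now near (257,360), is being pushed, at about 4 N. Continuing the same arc.

Request:
send_rows --pt "-0.16 0.44 0 0 0 -6" --pt "-0.16 0.44 0 0 0 -6" --pt "-0.16 0.44 0 0 0 -6" --pt "-0.16 0.44 0 0 0 -6" --pt "-0.16 0.44 0 0 0 -6" --pt "-0.16 0.44 0 0 0 -6" --pt "-0.16 0.44 0 0 0 -6" --pt "-0.16 0.44 0 0 0 -6" --pt "-0.16 0.44 0 0 0 -6" --pt "-0.16 0.44 0 0 0 -6" --pt "-0.16 0.44 0 0 0 -6" --pt "0 0 0 0 0 0"

```text
t: 4.48
position: [0.6312, -0.1766, 0.0785]
tool_rot: [[-0.834, 0.552, 0.001], [0.552, 0.834, -0.001], [-0.002, -0.0, -1.0]]
wrist_force: [-0.5, -0.3, 0.5]
width: 0.0002
grasp_force: 0.4
```

Run:
```python
from h import *
o=get_obs();R=o["tool_rot"];print(R.T@(np.array([.606,-.140,o["position"][2]])-o["position"]),o["wrist_force"])
zoom(vision.camera("scene"),(145,100,310,240),4,"pics/z5.png")
```

```text
[ 4.12279804e-02  1.65508889e-02 -6.69034996e-05] [-0.52252968 -0.30245263  0.5402634 ]
```

View pics/z5.png

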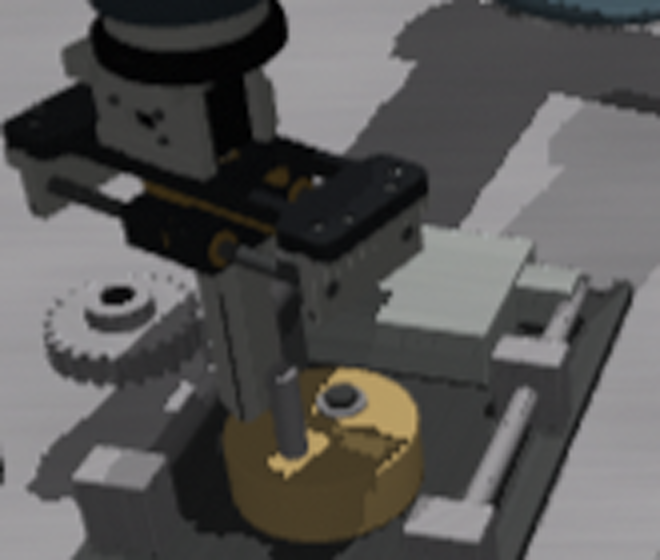

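The peg is nearly forward of the pivot: its top is at (286,378) in the crop. Three more rows.

Request:
send_rows --pt "-0.16 0.44 0 0 0 -6" --pt "-0.16 0.44 0 0 0 -6" --pt "-0.16 0.44 0 0 0 -6" --pt "0 0 0 0 0 0"

```text
t: 4.87
position: [0.6414, -0.1672, 0.0783]
tool_rot: [[-0.963, 0.27, 0.001], [0.27, 0.963, -0.001], [-0.001, -0.001, -1.0]]
wrist_force: [0.1, -0.5, 0.4]
width: 0.0003
grasp_force: 0.5
```

Run:
```python
from h import *
s=vision.camera("scene");zoom(s,(145,100,310,240),4,"pics/z6.png")
# expected peg top/pivot pixels in crop for cam at pi
for a in(-20,-10,0,10):
    w=np.deg2rad(a-15.45);p=proj(s,[.606+.04*np.cos(w),-.140+.04*np.sin(w),.095]);print(a,(p-[145,100])*4)
print((proj(s,[.606,-.14,.055])-[145,100])*4)
```

```text
-20 [270.81663411 366.44400514]
-10 [283.40606879 370.88742432]
0 [297.55062772 373.83405124]
10 [312.77814265 375.17511475]
[339.85486585 390.65344329]
```

View pics/z6.png

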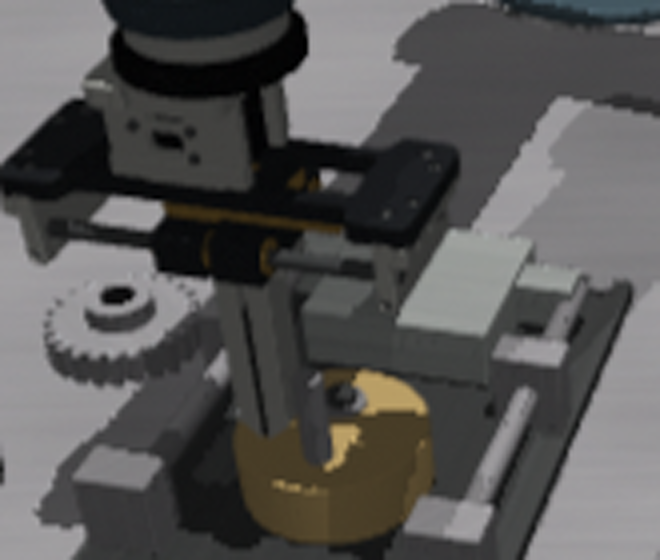

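The peg is at about (312,380), roughly 8° past straight forward, so the cam counts as low. The slide hasn't moved. Next I retreat, rise and go behind the slide.

Request:
send_rows --pt "0 -1 0 0 0 0" --pt "0 -1 0 0 0 0" --pt "0 0 -2 0 0 0" --pt "0 0 -3 0 0 0" --pt "0 0 -3 0 0 0" --pt "0 0 -3 0 0 0" --pt "0 0 -3 0 0 0" --pt "2 0.3 0 0 0 0" --pt "3 0.5 0 0 0 0" --pt "3 0.5 0 0 0 0"

```text
t: 5.75
position: [0.5613, -0.1532, 0.2182]
tool_rot: [[-0.962, 0.272, 0.002], [0.272, 0.962, -0.001], [-0.002, -0.0, -1.0]]
wrist_force: [-0.0, 0.2, -0.1]
width: 0.0003
grasp_force: 0.0
```

Request:
send_rows --pt "3 0.5 0 0 0 0" --pt "3 0.5 0 0 0 0" --pt "3 0.5 0 0 0 0" --pt "3 0.4 0 0 0 0" --pt "2 0.3 0 0 0 0" --pt "1.6 0.1 0 0 0 0" --pt "0 0 0 0 0 0" --pt "0 0 0 0 0 0"

```text
t: 6.42
position: [0.4179, -0.0888, 0.2179]
tool_rot: [[-0.963, 0.27, 0.002], [0.27, 0.963, -0.001], [-0.002, -0.0, -1.0]]
wrist_force: [-0.4, 0.2, -0.0]
width: 0.0006
grasp_force: 0.0
```

Run:
```python
from h import *
o=get_obs();R=o["tool_rot"];print(R.T@(np.array([.418,-.088,.040])-o["position"]))
s=vision.camera("scene");zoom(s,(145,130,310,270),4,"pics/z7.png")
```

```text
[0.00044204 0.00086855 0.17785729]
```

View pics/z7.png

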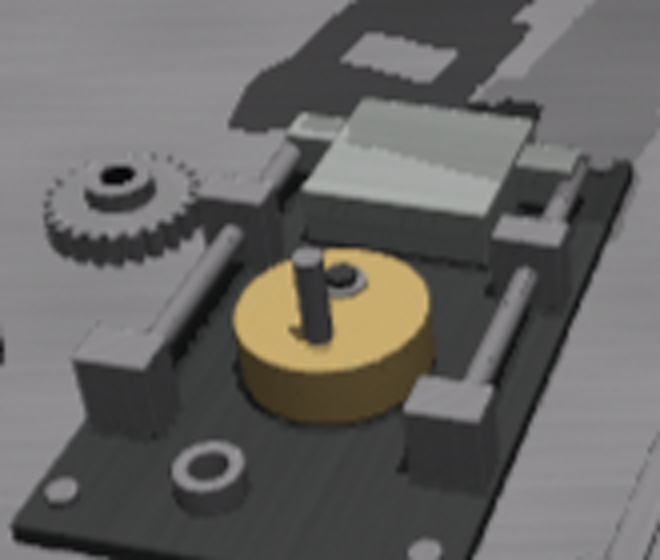

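The cam is low with its peg top at (309,256), and the slide is still back. Descending behind it.

Request:
send_rows --pt "0 0 2.5 0 0 0" --pt "0 0 2.5 0 0 0" --pt "0 0 2.5 0 0 0" --pt "0 0 2.5 0 0 0" --pt "0 0 2.5 0 0 0" --pt "0 0 2.5 0 0 0" --pt "0 0 1.5 0 0 0" --pt "0 0 1.3 0 0 0" --pt "0 0 0 0 0 0"

```text
t: 7.22
position: [0.4166, -0.0879, 0.0367]
tool_rot: [[-0.963, 0.269, -0.005], [0.269, 0.963, 0.003], [0.006, 0.001, -1.0]]
wrist_force: [0.0, -0.1, -0.1]
width: 0.0
grasp_force: 0.0
```

Request:
send_rows --pt "-0.5 0 0 0 0 0" --pt "-0.5 0 0 0 0 0" --pt "-0.5 0 0 0 0 0" --pt "-0.5 0 0 0 0 0" --pt "-0.4 0 0 0 0 0" --pt "-0.4 0 0 0 0 0" --pt "-0.4 0 0 0 0 0" --pt "-0.4 0 0 0 0 0" --pt "-0.4 0 0 0 0 0" --pt "0 0 0 0 0 0"

```text
t: 8.05
position: [0.457, -0.0991, 0.0394]
tool_rot: [[-0.963, 0.268, 0.001], [0.268, 0.963, -0.0], [-0.001, 0.0, -1.0]]
wrist_force: [-1.6, 0.8, -0.5]
width: 0.0004
grasp_force: 0.7
```

Request:
send_rows --pt "-0.3 0 0 0 0 0" --pt "-0.3 0 0 0 0 0" --pt "-0.3 0 0 0 0 0" --pt "-0.3 0 0 0 0 0" --pt "-0.3 0 0 0 0 0" --pt "-0.3 0 0 0 0 0" --pt "-0.2 0 0 0 0 0" --pt "0 0 0 0 0 0"

```text
t: 8.72
position: [0.4761, -0.1044, 0.0393]
tool_rot: [[-0.963, 0.268, 0.001], [0.268, 0.963, 0.0], [-0.001, 0.0, -1.0]]
wrist_force: [-2.9, 1.6, -0.6]
width: 0.0003
grasp_force: 1.1
```

Request:
send_rows --pt "-0.1 0 0 0 0 0" --pt "-0.1 0 0 0 0 0" --pt "-0.1 0 0 0 0 0" --pt "0 0 0 0 0 0"

```text
t: 9.05
position: [0.4785, -0.1051, 0.0393]
tool_rot: [[-0.963, 0.268, -0.0], [0.268, 0.963, 0.0], [0.0, 0.0, -1.0]]
wrist_force: [-3.8, 2.2, -0.8]
width: 0.0004
grasp_force: 1.7
```

Still only sliding friction (4 N), so I continue in 1 mm steps.

Request:
send_rows --pt "-0.1 0 0 0 0 0" --pt "-0.1 0 0 0 0 0" --pt "0 0 0 0 0 0"

```text
t: 9.3
position: [0.4797, -0.1054, 0.0393]
tool_rot: [[-0.963, 0.268, -0.003], [0.268, 0.963, 0.001], [0.003, 0.0, -1.0]]
wrist_force: [-7.2, 1.6, 2.7]
width: 0.0005
grasp_force: 3.6
```

Request:
send_rows --pt "-0.1 0 0 0 0 0" --pt "-0.1 0 0 0 0 0" --pt "0 0 0 0 0 0"

```text
t: 9.55
position: [0.4797, -0.1054, 0.0393]
tool_rot: [[-0.964, 0.267, -0.008], [0.267, 0.964, 0.002], [0.008, 0.0, -1.0]]
wrist_force: [-14.9, 3.9, 11.9]
width: 0.0008
grasp_force: 7.7
```

It stopped hard at local x ≈ −131 mm, against −130 mm expected, so the slide is home. Retreating and checking.

Request:
send_rows --pt "0.5 0 0 0 0 0" --pt "1 0 0 0 0 0" --pt "2 0 0 0 0 0" --pt "2 0 0 0 0 0" --pt "0 0 -2.5 0 0 0" --pt "0 0 -3 0 0 0" --pt "0 0 -3 0 0 0" --pt "0 0 -3 0 0 0" --pt "0 0 -3 0 0 0" --pt "0 0 -3 0 0 0" --pt "0 0 0 0 0 0" --pt "0 0 0 0 0 0"

```text
t: 10.55
position: [0.431, -0.0924, 0.217]
tool_rot: [[-0.963, 0.268, 0.007], [0.268, 0.963, -0.003], [-0.007, -0.001, -1.0]]
wrist_force: [-0.2, 0.5, 0.5]
width: 0.0006
grasp_force: 0.0
```

Run:
```python
from h import *
s=vision.camera("scene");zoom(s,(75,130,335,290),3,"pics/z8.png")
w=-.2697;R=np.array([[np.cos(w),-np.sin(w)],[np.sin(w),np.cos(w)]])
for x in(-.122,-.030):
  for y in(-.05,.05):
    p=R@[x,y]+[.606,-.14];print(x,y,(proj(s,[*p,.048])-[75,130])*3)
```

```text
-0.122 -0.05 [461.93718372  99.2761787 ]
-0.122 0.05 [595.74144985 117.30844637]
-0.03 -0.05 [411.16831246 173.72307697]
-0.03 0.05 [555.35697582 194.55586552]
```

View pics/z8.png

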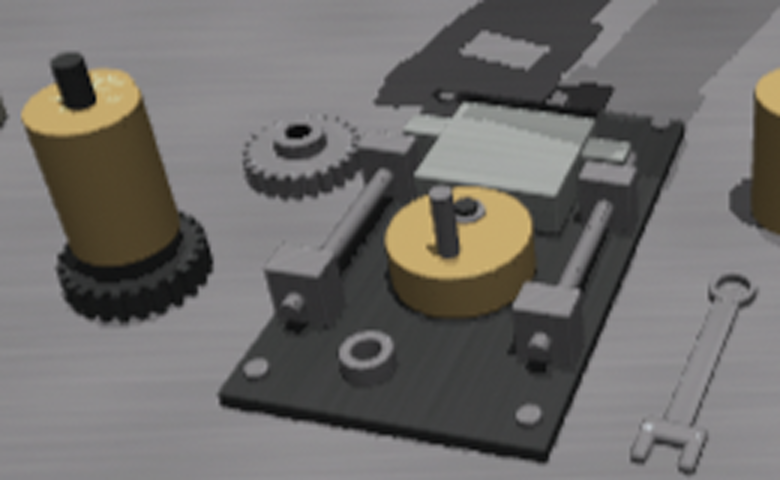

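Both bolts stick out through the keepers at (293,305) and (540,345), the slide's corners match the home position, and the loose parts haven't moved. Handing in.

```bash
python3 -c "
from plant import robot
print(robot.sign_off())"
```

```text
the job is handed in; nothing more can be done
None
```

The cam is turned low (peg about 7° past straight forward, within the 0.4 rad allowed), the slide is fully home with both bolts through the keepers, the loose parts in view at the last check look unmoved, and the job is handed in.

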